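# Set the bead roller four clicks up from its stop behind the latched panel

### The arm

A 6-joint arm with a two-finger parallel gripper is mounted at the origin on the work surface. World frame = base frame: x ahead of the robot, y to its left, z up, the work surface at z = 0. Lengths are in m, angles in degrees, forces in N, time in s.
With the tool pointing down it reaches from about 0.4 to 0.825 m from the base axis. Payload 7 kg.
Tool frame: the origin (TCP) lies at the very end of the fingers, on their centre line; the grasp point (between the pads) lies 19 mm behind it; z points along the fingers, y is the line along which they close (so a half turn about z gives the same grasp; the last joint's range is limited). The gripper opens to 88 mm and grips with 3 to 60 N. Pads are 19 mm wide; open, the fingers measure 130 mm over their backs; the gripper's body (78 mm by 193 mm) begins 47 mm behind the grasp point.
Start: joints at [90.247, 20.546, 0.682, 0, -70.136, -16.507], TCP at [0.189, 0.648, 0.227] pointing down, gripper open.
Joint ranges: [-176.03, 176.03], [-82.01, 121.73], [-58.28, 71.71], [-173.87, 95.51], [-174.79, -0.11], [-173.66, 173.66]. Speed limits (degrees/s): [136.94, 136.94, 172.46, 180, 180, 180].

### API

Orientations are given as [roll, pitch, yaw] about the fixed x, y, z axes, in that order (R = Rz(yaw) Ry(pitch) Rx(roll)).
In Python, from plant import get_state, capture, close_job, regions_of gives the robot as it stands.
- The arm moves only by the tool jog_arm, never from a script. Its argument "moves" is a list of rows, each a list of 3 entries, a list of its own where there are three numbers: the shift along the tool's x, y, z in cm, then the turn about the tool's z in degrees, then the finger opening in cm, from 0 to 8.76. A call has 1 to 12 rows; each row shifts and turns the commanded pose from where the row before left it, along the tool's axes as they then stand; what a row does not reach is not made up. A row lasts 1/8 s, in which the tool goes at most 62.5 mm and 10.7 degrees, less where a joint would pass 70% of its speed; a pose out of reach is approached as far as the arm can. A call is refused whole if a number of a shift passes 6.25 or a number of a turn 10.7, either way. A call with a gripper value outside its range is refused whole. The fingers move at their own pace and stop on an object; "newtons" is the grip in N (left out, the last holds). Time passes only in rows, so rows that do not move let the fingers close. It gives the time, the measured TCP pose, the force, the opening and the grip force at its end, in the units of the state.
- get_state(): the state, without advancing time (a new reading comes with each control period).
- capture(name): name is "scene" or "top" or "wrist"; returns a dict with "pixels" (384x512x3 uint8, blue, green, red), "mtx" (3x3 intrinsics, pixels), "world_from_camera" (4x4, takes a point from camera to world coordinates); the wrist camera has in their place "hand_eye" (4x4, takes a point from camera to tool coordinates, whose origin is the TCP and whose axes are the flange's). Camera axes: x right, y down, z forward; pixel columns grow to the right and rows downward; lengths in m; the calibration is good to about 2 mm. The wrist camera is an equidistant fisheye: a pixel r from the principal point sees the ray r / f radians off the axis. A picture is of the moment at which its call begins: read the wrist's pose just before it. There is no depth.
- close_job(): hands the job in; it is judged then, once.
Trained networks look in a picture, given as the dict that the camera call returned (one of the last four; its "shot" number tells which), for a name from the list of things; names that differ only in an ending like _2 or _b are one class to them, and where a whole thing is asked for, a point or a joint stands for the part that bears it (a point fixed in the world has none). Each returns a list of dicts, best first, with "confidence" (0 to 1); they miss things now and then, are a little off and sometimes report something else, mostly with a low value. They report only what shows in the picture. A call takes as long as a camera call.
- regions_of(picture, thing): "pixels" (384x512 bool, what is visible of it) and "pixel" ([column, row] in pixels, amid what is visible of it).
The state is a dict: "time_s": time; "joints": joint angles; "qd": joint speeds; "joint_torque": joint torques, N m; "tcp_pos": TCP position; "eef_rot": TCP orientation; "contact_force": force on the tool from outside, world axes, zero at the start; "moment": the same for the moment, N m; "gripper_width": finger opening in m; "gripper_force": force on a finger pad.
Only numpy, scipy, OpenCV 4.12 (cv2) and the standard library are available. Lean on these libraries where they do the work, as an engineer would, in place of code of your own. Each camera call takes 0.05 s, during which the arm holds its last target. There are 200 camera calls.

### The job

On the bead roller's grey setting box, turn the T key a quarter turn anticlockwise to free the cam latch and swing the flat panel well aside to the left, about a right angle. Turn the click-stop knob inside anticlockwise back to its stop, then clockwise exactly four clicks and let go of it; then swing the panel fully shut and turn the key back to latch it. Do not push the loose tools and containers on the bench about.

Things in the scene. Friction and masses are not known exactly. Their poses are not given: they have to be found in the camera images.
- setting_box: Grey box of a bench bead roller, fixed, 240 (x) x 190 (y) mm, rim 100 mm high; rollers on its right side reach y = -205 mm, 117 mm high. Origin: centre of its underside, on the bench; x points away from the robot, y left; it may be yawed. Under the panel: a well x = -55 to 85, y = -85 to 85 mm, floor 45 mm above the bench, with the knob's axis at x = 15, y = 0 mm.
- pivot (a point): The vertical pin about which the panel swings, at the box's far left corner (x = 105, y = 80 mm in the box frame), at the panel's top face, 108 mm above the bench. Its head stands 6 mm above the panel.
- panel (a joint): Swing of the level aluminium panel (229 x 177 x 6 mm, top face 108 mm above the bench): 0 = shut over the well, growing clockwise from above to 1.75 rad (near end goes left, then away). Moved by the key standing in it, 189 mm from the pivot. Stays where left (friction 0.3 N m). A cam under it holds it shut while the key is latched; shut it with the key at free, then latch.
- latch_key (a joint): Angle of the T key relative to the panel: 0 = latched, pi/2 = free, growing anticlockwise seen from above, with an end stop at both; the key cannot come out. Friction 0.1 N m.
- key_grip (a point): Centre of the T key's flat dark steel cross bar, on the key's axis, 148 mm above the bench: bar 70 mm long, 12 mm thick, 32 mm high, centred 40 mm above the panel's top. The bar lies along this frame's y; shut and latched this is the box's y. With the panel shut the key stands at x = -80, y = 40 mm in the box frame.
- knob (a joint): Angle of the black click-stop knob: 0 = the click at its stop, growing clockwise from above; a click every 20 degrees (0.349 rad), positions 0 to 6. Starts one to three clicks from the stop. A sprung detent pulls it into the nearest click; about 0.3 N m takes it over to the next, and the torque flips sign at each click. The stop is solid, 0.04 rad beyond click 0.
- knob_grip (a point): Centre of the knob's upright grip bar, on its axis, 78 mm above the bench: bar 64 mm long, 16 mm thick, 38 mm high (top 95 mm above the bench). The bar lies along this frame's x, pointer line on its -x end. At click 2 the bar lies along the box's x, pointer toward the robot. Seven tick marks on the dial plate under it, the stop's the longest.
- hammer: Bystander: hammer with wooden handle, 260 mm, lying in front of the box. Origin under its middle.
- scraper: Bystander: scraper with wooden handle, 280 mm, lying beyond the box. Origin under its middle.
- dolly: Bystander: steel bucking block 100 x 55 x 40 mm left of the box, lower than the panel, which passes over it. Origin under its centre.
- jar: Bystander: white jar, 90 mm across, 160 mm high, on the left. Origin under its centre.
- tin: Bystander: steel tin, 90 mm across, 110 mm high, on the right. Origin under its centre.
- brush: Bystander: brush, 200 mm, lying on the left. Origin under its middle.
- rivet_tray: Bystander: steel tray 160 x 110 x 40 mm on the right. Origin under its centre.

How it is judged (in metres and radians):
On the way, in this order (a step that is already met when the one before it is completed fails the run):
1. the key is turned to free while the panel is still shut (value of joint latch_key above 1.35 rad and value of joint panel below 0.08 rad).
2. the panel is swung well aside (value of joint panel above 1.2 rad), for 0.2 s.
3. the knob is back at its stop (click 0) (value of joint knob below 0.1 rad), for 0.1 s.
4. the knob rests on the fourth click from the stop, let go (value of joint knob between 1.296 and 1.496 rad and contact force between the fingers and setting_box below 0.2 N), for 0.3 s.
5. the panel is shut again (value of joint panel below 0.04 rad), for 0.1 s.
At the end, for the whole second after the job is handed in: The knob rests on the fourth click from its stop (1.396 rad within 0.1), the panel is shut (within 0.04 rad) and the key is turned back to latched (within 0.2 rad) (value of joint knob between 1.296 and 1.496 rad and value of joint panel below 0.04 rad and value of joint latch_key below 0.2 rad); the robot touches nothing.
It fails at once if a loose tool or container is pushed more than 30 mm (distance of any of hammer, scraper, dolly, jar, tin, brush, rivet_tray from where it was at the start of the episode above 0.03 m).
It also fails if it takes over 72 s, if anything falls off the work surface, if the arm or the gripper's body presses on something with over 40 N, if the wrist force passes 120 N, or if a joint passes its speed limit or range.

## Working session

There is one attempt and no reset: what is moved stays moved. The work goes in short steps, Python scripts to look and compute and a tool call to move; the robot and the scene stay as the last step left them, time stands still between calls to the robot, and variables do not carry over. Pictures are saved under pics/ and viewed, at most 10 in all, crops included, and the job is handed in when it is done.

Besides the shell and the picture viewer there is one more tool, called after "Request:" as name(argument=value, ...) on one line, values as JSON. jog_arm: Moves the arm, as the interface text tells. Its arguments: {"type":"object","properties":{"moves":{"type":"array"},"newtons":{"type":"number"}},"required":["moves"]}

```bash
mkdir -p pics; ls; cat > h.py <<'E'
import numpy as np, cv2, math
from scipy.spatial.transform import Rotation as R
from plant import get_state, capture, close_job, regions_of
def ray(p,px):
    K=p["mtx"];T=np.array(p["world_from_camera"])
    d=T[:3,:3]@(np.linalg.inv(K)@np.array([px[0],px[1],1.]));return T[:3,3],d
def atz(p,px,z):
    o,d=ray(p,px);return o+d*(z-o[2])/d[2]
def proj(p,X):
    T=np.linalg.inv(np.array(p["world_from_camera"]));c=T[:3,:3]@np.array(X)+T[:3,3];u=np.array(p["mtx"])@c;return u[:2]/u[2]
E
python3 - <<'E'
from h import *
s=get_state();print({k:np.round(v,3) for k,v in s.items()})
ps={n:capture(n) for n in("scene","top")}
print(ps["top"]["mtx"],ps["top"]["world_from_camera"])
cv2.imwrite("pics/a.png",np.vstack([cv2.resize(ps["top"]["pixels"],(800,600))]))
cv2.imwrite("pics/b.png",cv2.resize(ps["scene"]["pixels"],(800,600)))
for n,p in ps.items():
  for t,z in [("setting_box",.1),("panel",.108),("key_grip",.148),("pivot",.108),("jar",.16),("tin",.11),("dolly",.04),("hammer",.02)]:
    try:r=regions_of(p,t)
    except Exception as e: print(t,e);continue
    for q in r[:1]: print(n,t,round(q["confidence"],2),np.round(q["pixel"]),np.round(atz(p,q["pixel"],z),3))
E
```

```text
pics
{'time_s': np.float64(0.0), 'joints': array([ 9.0246e+01,  2.0591e+01,  6.3400e-01, -1.8000e-02, -7.0135e+01,
       -1.6506e+01]), 'qd': array([-0.088,  0.006,  0.095, -0.033,  0.056,  0.002]), 'joint_torque': array([-0.0000e+00, -5.8272e+01,  2.9305e+01,  6.9970e+00,  7.0000e-03,
       -0.0000e+00]), 'tcp_pos': array([0.189, 0.648, 0.226]), 'eef_rot': array([ 1.79908e+02, -1.00000e-02, -1.62660e+01]), 'contact_force': array([-0.518,  0.637,  0.865]), 'moment': array([0.015, 0.035, 0.038]), 'gripper_force': np.float64(0.0), 'gripper_width': np.float64(0.088)}
[[427.58791259   0.         253.10029155]
 [  0.         427.58791259 190.93776096]
 [  0.           0.           1.        ]] [[-2.72386700e-02 -9.87898329e-01  1.52692324e-01  3.40183923e-01]
 [-9.99628804e-01  2.70039145e-02 -3.61142605e-03 -6.97119437e-02]
 [-5.55568717e-04 -1.52734016e-01 -9.88267176e-01  1.31758005e+00]
 [ 0.00000000e+00  0.00000000e+00  0.00000000e+00  1.00000000e+00]]
scene setting_box 0.67 [234. 232.] [ 0.563 -0.275  0.1  ]
scene panel 0.74 [277. 207.] [ 0.622 -0.126  0.108]
scene key_grip 0.64 [224. 190.] [ 0.467 -0.184  0.148]
scene pivot 0.85 [234. 236.] [ 0.577 -0.291  0.108]
scene jar 0.9 [343. 118.] [0.624 0.344 0.16 ]
scene tin 0.73 [134. 273.] [ 0.425 -0.535  0.11 ]
scene dolly 0.6 [279. 207.] [ 0.599 -0.069  0.04 ]
scene hammer 0.77 [174. 222.] [ 0.333 -0.292  0.02 ]
top setting_box 0.58 [311. 181.] [ 0.554 -0.241  0.1  ]
top panel 0.76 [308. 186.] [ 0.538 -0.233  0.108]
top key_grip 0.64 [295. 208.] [ 0.471 -0.187  0.148]
top jar 0.81 [ 67. 180.] [0.562 0.437 0.16 ]
top tin 0.57 [406. 239.] [ 0.38  -0.498  0.11 ]
top dolly 0.96 [249. 175.] [ 0.587 -0.062  0.04 ]
top hammer 0.98 [321. 263.] [ 0.316 -0.271  0.02 ]
```

View pics/a.png

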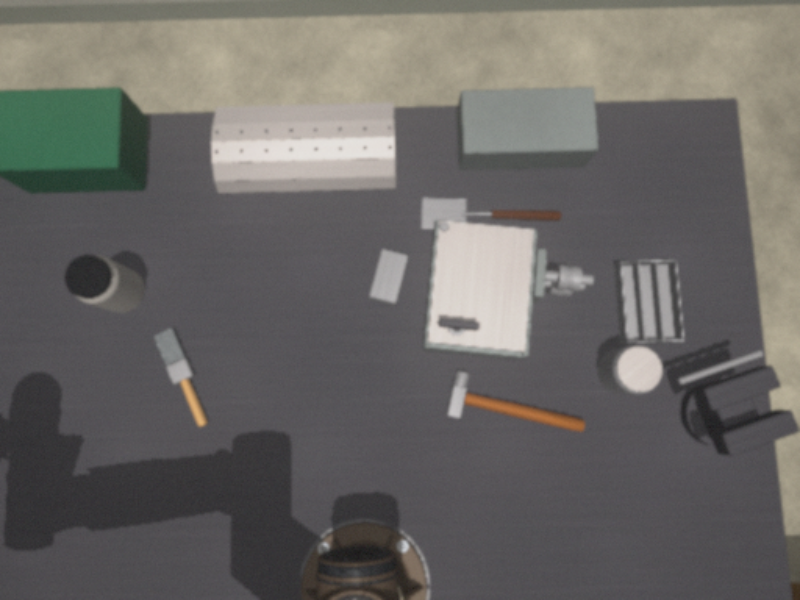

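View pics/b.png

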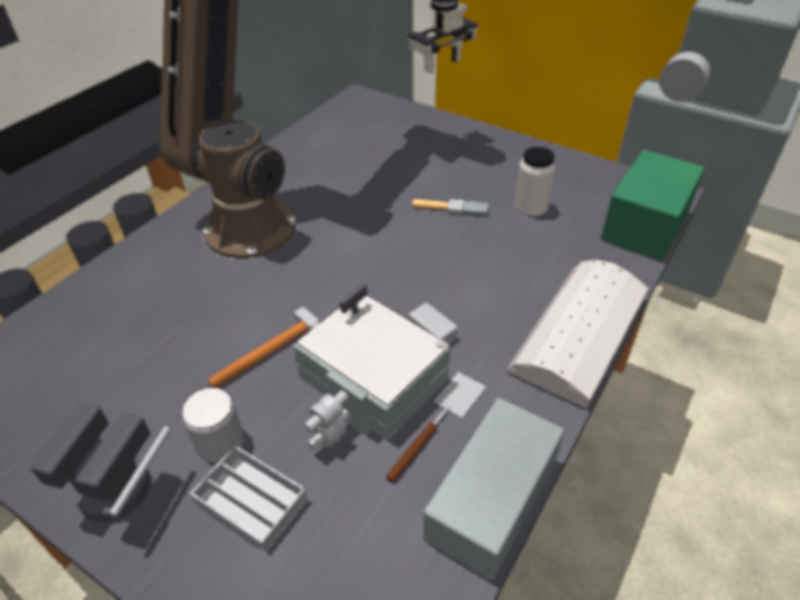

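The top view shows the box at about x 430–540, y 220–355 (in the 800x600 picture), with the key bar at (459,323) and the pivot head at (443,226). The hammer, dolly and scraper lie close to the box.

```bash
cat >> h.py <<'E'
def rowsto(P,yaw,n,s0=None,cmd=None):
    """n equal rows from current to P,yaw (tool down); prints tool-axis cm rows"""
    if s0 is None: s=get_state(); p=np.array(s["tcp_pos"]);y=s["eef_rot"][2]
    else: p,y=np.array(s0[0]),s0[1]
    d=(np.array(P)-p)/n; dy=(yaw-y)/n; out=[]
    for i in range(n):
        a=math.radians(y+dy*i); x=np.array([math.cos(a),math.sin(a),0]);yy=np.array([math.sin(a),-math.cos(a),0])
        out.append([[round(100*d@x,2),round(100*d@yy,2),round(-100*d[2],2)],round(-dy,2)])
    for o in out: print(o)
    return P,yaw
E
python3 - <<'E'
from h import *
p=capture("top"); q=capture("scene")
f=512/800
for nm,z,c in [("piv",.114,(443,226)),("key",.164,(459,322)),("FL",.108,(438,220)),("FR",.108,(537,228)),("NR",.108,(527,355)),("NL",.108,(427,348))]:
    print(nm,np.round(atz(p,(c[0]*f,c[1]*f),z),3))
m=regions_of(p,"panel")[0]["pixels"].astype(np.uint8)
pts=cv2.findContours(m,cv2.RETR_EXTERNAL,cv2.CHAIN_APPROX_NONE)[0]; c=max(pts,key=len)[:,0]
W=np.array([atz(p,u,.108)[:2] for u in c]).astype(np.float32)
print(cv2.minAreaRect(W))
k=regions_of(p,"key_grip")[0]["pixels"]; ys,xs=np.nonzero(k);print(len(xs),xs.min(),xs.max(),ys.min(),ys.max())
k=regions_of(q,"pivot"); print([(r["confidence"],r["pixel"]) for r in k], np.round(atz(q,(442*f,344*f),.114),3), np.round(atz(q,(353*f,298*f),.155),3))
E
```

```text
piv [ 0.659 -0.166  0.114]
key [ 0.474 -0.183  0.164]
FL [ 0.673 -0.157  0.108]
FR [ 0.652 -0.341  0.108]
NR [ 0.417 -0.309  0.108]
NL [ 0.435 -0.129  0.108]
((0.5497897267341614, -0.2317076176404953), (0.18231350183486938, 0.23312973976135254), 83.78594970703125)
135 281 306 204 210
[(0.62, [233.3, 235.2])] [ 0.668 -0.168  0.114] [ 0.478 -0.189  0.155]
```

```bash
python3 - <<'E'
from h import *
a=rowsto([.45,.26,.24],-56.7,10); print(); rowsto([.475,-.183,.24],-96.7,9,a)
E
```

```text
[[np.float64(3.59), np.float64(2.99), np.float64(-0.13)], np.float64(4.04)]
[[np.float64(3.79), np.float64(2.73), np.float64(-0.13)], np.float64(4.04)]
[[np.float64(3.98), np.float64(2.46), np.float64(-0.13)], np.float64(4.04)]
[[np.float64(4.14), np.float64(2.17), np.float64(-0.13)], np.float64(4.04)]
[[np.float64(4.28), np.float64(1.87), np.float64(-0.13)], np.float64(4.04)]
[[np.float64(4.41), np.float64(1.57), np.float64(-0.13)], np.float64(4.04)]
[[np.float64(4.51), np.float64(1.25), np.float64(-0.13)], np.float64(4.04)]
[[np.float64(4.58), np.float64(0.93), np.float64(-0.13)], np.float64(4.04)]
[[np.float64(4.64), np.float64(0.61), np.float64(-0.13)], np.float64(4.04)]
[[np.float64(4.67), np.float64(0.28), np.float64(-0.13)], np.float64(4.04)]

[[np.float64(4.27), np.float64(2.47), np.float64(-0.0)], 4.44]
[[np.float64(4.45), np.float64(2.13), np.float64(-0.0)], 4.44]
[[np.float64(4.6), np.float64(1.78), np.float64(-0.0)], 4.44]
[[np.float64(4.72), np.float64(1.42), np.float64(-0.0)], 4.44]
[[np.float64(4.82), np.float64(1.05), np.float64(-0.0)], 4.44]
[[np.float64(4.88), np.float64(0.67), np.float64(-0.0)], 4.44]
[[np.float64(4.92), np.float64(0.29), np.float64(-0.0)], 4.44]
[[np.float64(4.93), np.float64(-0.09), np.float64(-0.0)], 4.44]
[[np.float64(4.91), np.float64(-0.47), np.float64(-0.0)], 4.44]
```

Request:
jog_arm(moves=[[[3.6, 3.0, -0.13], 4, 8.7], [[3.8, 2.7, -0.13], 4, 8.7], [[4.0, 2.5, -0.13], 4, 8.7], [[4.1, 2.2, -0.13], 4, 8.7], [[4.3, 1.9, -0.13], 4, 8.7], [[4.4, 1.6, -0.13], 4, 8.7], [[4.5, 1.25, -0.13], 4, 8.7], [[4.6, 0.9, -0.13], 4, 8.7], [[4.6, 0.6, -0.13], 4, 8.7], [[4.7, 0.3, -0.13], 4, 8.7]])

```text
time_s: 2.4
tcp_pos: [0.4518, 0.2589, 0.2399]
eef_rot: [-180.0, 0.0, -56.4]
contact_force: [0.7, 1.4, -0.2]
gripper_width: 0.0866
gripper_force: 0.0
```

Request:
jog_arm(moves=[[[4.3, 2.5, 0], 4.4, 8.7], [[4.45, 2.1, 0], 4.4, 8.7], [[4.6, 1.8, 0], 4.4, 8.7], [[4.7, 1.4, 0], 4.4, 8.7], [[4.8, 1.05, 0], 4.4, 8.7], [[4.9, 0.7, 0], 4.4, 8.7], [[4.9, 0.3, 0], 4.4, 8.7], [[4.9, -0.1, 0], 4.4, 8.7], [[4.9, -0.5, 0], 4.4, 8.7], [[0, 0, 0], 0, 8.7], [[0, 0, 0], 0, 8.7]])

```text
time_s: 3.78
tcp_pos: [0.4808, -0.1823, 0.2394]
eef_rot: [180.0, 0.0, -95.9]
contact_force: [-0.0, 0.3, 0.3]
gripper_width: 0.0866
gripper_force: 0.0
```

```bash
cat >> h.py <<'E'
def wray(p,px,s):
    K=p["mtx"];v=np.array([(px[0]-K[0][2]),(px[1]-K[1][2])]);r=np.hypot(*v);th=r/K[0][0]
    d=np.array([*(v/max(r,1e-9)*math.sin(th)),math.cos(th)])
    H=np.array(p["hand_eye"]);Rw=R.from_euler("xyz",s["eef_rot"],degrees=True).as_matrix()
    return Rw@H[:3,3]+np.array(s["tcp_pos"]),Rw@H[:3,:3]@d
def watz(p,px,z,s):
    o,d=wray(p,px,s);return o+d*(z-o[2])/d[2]
def mrect(p,mask,z,s=None):
    c=max(cv2.findContours(mask.astype(np.uint8),cv2.RETR_EXTERNAL,cv2.CHAIN_APPROX_NONE)[0],key=len)[:,0]
    W=np.array([(watz(p,u,z,s) if s else atz(p,u,z))[:2] for u in c]).astype(np.float32)
    (cx,cy),(w,h),a=cv2.minAreaRect(W)
    if h>w: a+=90;w,h=h,w
    return np.round([cx,cy,w,h],4),round((a+90)%180-90,1)
E
python3 - <<'E'
from h import *
s=get_state();p=capture("wrist")
cv2.imwrite("pics/c.png",p["pixels"])
for t,z in [("key_grip",.164),("panel",.108),("pivot",.114)]:
  for r in regions_of(p,t)[:2]: print(t,r["confidence"],np.round(r["pixel"]),np.round(watz(p,r["pixel"],z,s),3),mrect(p,r["pixels"],z,s))
E
```

```text
key_grip 0.86 [270. 192.] [ 0.471 -0.189  0.164] (array([ 0.4725, -0.1867,  0.0709,  0.0147]), 84.2)
panel 0.83 [196. 139.] [ 0.537 -0.234  0.108] (array([ 0.5489, -0.2269,  0.2294,  0.1851]), -7.5)
panel 0.53 [204. 248.] [ 0.548 -0.115  0.108] (array([ 0.5428, -0.1139,  0.0512,  0.0361]), -11.5)
```

View pics/c.png

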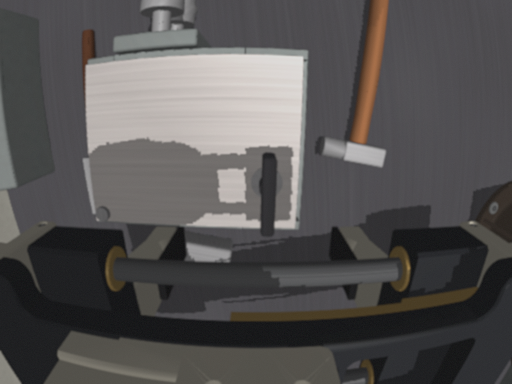

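The wrist view shows the key bar at pixel (269,193). That puts the key at (0.473, -0.186), and the box yaw at about -6.5°.

Request:
jog_arm(moves=[[[0.5, 0.8, 4], 0.4, 8.7], [[0, 0, 4], 0, 8.7], [[0, 0, 3], 0, 5], [[0, 0, 0], 0, 2], [[0, 0, 0], 0, 0.5], [[0, 0, 0], 0, 0.5], [[0, 0, 0], 0, 0.5], [[0, 0, 0], 0, 0.5]], newtons=40)

```text
time_s: 4.97
tcp_pos: [0.4728, -0.1864, 0.1301]
eef_rot: [-179.9, 0.0, -96.3]
contact_force: [0.4, -0.6, -0.6]
gripper_width: 0.0326
gripper_force: 0.0
```

Request:
jog_arm(moves=[[[0, 0, 0], 0, 0.5], [[0, 0, 0], 0, 0.5], [[0, 0, 0], 0, 0.5], [[0, 0, 0], 0, 0.5]])

```text
time_s: 5.48
tcp_pos: [0.4714, -0.1863, 0.1295]
eef_rot: [179.9, -0.0, -96.3]
contact_force: [-5.2, 1.5, 5.3]
gripper_width: 0.0134
gripper_force: 40.0
```

Request:
jog_arm(moves=[[[0, 0, 0], -10, 0.5], [[0, 0, 0], -10, 0.5], [[0, 0, 0], -10, 0.5], [[0, 0, 0], -10, 0.5], [[0, 0, 0], -10, 0.5], [[0, 0, 0], -10, 0.5], [[0, 0, 0], -10, 0.5], [[0, 0, 0], -10, 0.5], [[0, 0, 0], -9, 0.5], [[0, 0, 0], 0, 0.5]], newtons=60)

```text
time_s: 6.72
tcp_pos: [0.475, -0.1838, 0.1296]
eef_rot: [-179.8, -0.2, -7.1]
contact_force: [3.1, 16.6, 0.4]
gripper_width: 0.0127
gripper_force: 60.0
```

```bash
python3 - <<'E'
from h import *
s=get_state();print({k:np.round(v,3) for k,v in s.items()})
piv=np.array([.663,-.165]); k=np.array(s["tcp_pos"])[:2]; b=math.radians(-6.5)
o=R.from_euler("z",b).apply([-.185,-.040,0])[:2]; piv=k-o; print(piv)
prev=k; yaw=s["eef_rot"][2]
N=9;st=10
for i in range(1,N+1):
    a=math.radians(-st*i); t=piv+R.from_euler("z",a).apply([*o,0])[:2]
    ya=math.radians(yaw-st*(i-1)); d=t-prev
    print([round(100*d@[math.cos(ya),math.sin(ya)],2),round(100*d@[math.sin(ya),-math.cos(ya)],2)],st, np.round(t,3)); prev=t
E
```

```text
{'time_s': np.float64(6.725), 'joints': array([  0.81 ,   9.945, -27.688,  -0.241, -52.098,  82.201]), 'qd': array([ 0.101,  0.051, -0.039,  0.071,  0.011, -3.566]), 'joint_torque': array([ -8.136, -38.743,  22.156,   9.927,  -1.354,   1.076]), 'tcp_pos': array([ 0.475, -0.184,  0.13 ]), 'eef_rot': array([-179.775,   -0.24 ,   -7.136]), 'contact_force': array([ 3.117, 16.592,  0.435]), 'moment': array([ 5.824, -1.353,  0.044]), 'gripper_force': np.float64(60.006), 'gripper_width': np.float64(0.013)}
[ 0.66330622 -0.16504904]
[np.float64(-0.45), np.float64(-3.27)] 10 [ 0.475 -0.151]
[np.float64(-0.45), np.float64(-3.27)] 10 [ 0.48  -0.118]
[np.float64(-0.45), np.float64(-3.27)] 10 [ 0.491 -0.087]
[np.float64(-0.45), np.float64(-3.27)] 10 [ 0.507 -0.058]
[np.float64(-0.45), np.float64(-3.27)] 10 [ 0.528 -0.033]
[np.float64(-0.45), np.float64(-3.27)] 10 [ 0.553 -0.011]
[np.float64(-0.45), np.float64(-3.27)] 10 [0.581 0.006]
[np.float64(-0.45), np.float64(-3.27)] 10 [0.612 0.017]
[np.float64(-0.45), np.float64(-3.27)] 10 [0.645 0.023]
```

Request:
jog_arm(moves=[[[0, -0.25, 0], 0, 0.5], [[-0.4, -2.45, 0], 7.5, 0.5], [[-0.4, -2.45, 0], 7.5, 0.5], [[-0.4, -2.45, 0], 7.5, 0.5], [[-0.4, -2.45, 0], 7.5, 0.5], [[0, 0, 0], 0, 0.5]])

```text
time_s: 7.48
tcp_pos: [0.4925, -0.0858, 0.1298]
eef_rot: [-179.8, -0.3, -37.2]
contact_force: [11.3, -4.2, -10.8]
gripper_width: 0.012
gripper_force: 60.0
```

```bash
python3 - <<'E'
from h import *
s=get_state();print({k:np.round(v,3) for k,v in s.items() if k in("tcp_pos","eef_rot","contact_force","moment")})
d=np.array(s["tcp_pos"])[:2]-[.660,-.164];print(np.hypot(*d),math.degrees(math.atan2(d[1],d[0])))
E
```

```text
{'tcp_pos': array([ 0.493, -0.086,  0.13 ]), 'eef_rot': array([-179.805,   -0.281,  -37.25 ]), 'contact_force': array([ 11.309,  -4.209, -10.806]), 'moment': array([-1.656, -4.275, -0.097])}
0.18482514341654782 154.97734605232776
```

Request:
jog_arm(moves=[[[-0.4, -2.45, 0], 7.5, 0.5], [[-0.4, -2.45, 0], 7.5, 0.5], [[-0.4, -2.45, 0], 7.5, 0.5], [[-0.4, -2.45, 0], 7.5, 0.5], [[-0.4, -2.45, 0], 7.5, 0.5], [[-0.4, -2.45, 0], 7.5, 0.5], [[-0.4, -2.45, 0], 7.5, 0.5], [[-0.4, -2.45, 0], 7.5, 0.5], [[0, 0, 0], 0, 0.5], [[0, 0, 0], 0, 0.5], [[0, 0, 0], 0, 0.5]])

```text
time_s: 8.85
tcp_pos: [0.6428, 0.019, 0.1296]
eef_rot: [180.0, -0.4, -97.3]
contact_force: [4.1, -19.8, -1.5]
gripper_width: 0.0125
gripper_force: 60.0
```

```bash
python3 - <<'E'
from h import *
s=get_state();print({k:np.round(v,3) for k,v in s.items() if k in("tcp_pos","eef_rot","contact_force","moment","joints")})
d=np.array(s["tcp_pos"])[:2]-[.660,-.164];print(np.hypot(*d),math.degrees(math.atan2(d[1],d[0])))
p=capture("top");cv2.imwrite("pics/d.png",p["pixels"][90:300,150:450].repeat(2,0).repeat(2,1))
E
```

```text
{'joints': array([ 19.235,  21.833, -10.895,   0.373, -57.46 , -26.751]), 'tcp_pos': array([0.643, 0.019, 0.13 ]), 'eef_rot': array([179.973,  -0.365, -97.314]), 'contact_force': array([  4.083, -19.84 ,  -1.504]), 'moment': array([-7.428, -1.394,  0.097])}
0.18376907418321956 95.36446460543183
```

View pics/d.png

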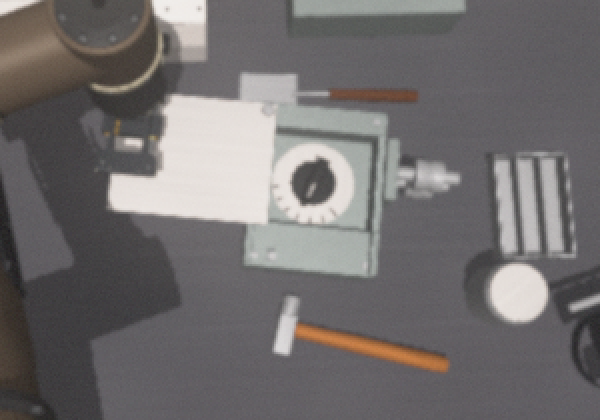

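The panel is about 90° open and the dial is exposed at (313,181) in the crop; the ticks face the robot. Next I release the key and move above the knob.

Request:
jog_arm(moves=[[[0.3, 0, 0], 0, 0.5], [[0, 0, 0], 0, 4], [[0, 0, 0], 0, 6], [[0, 0, 0], 0, 6], [[0, 0, 0], 0, 6], [[0, 0, -3], 0, 6], [[0, 0, -5], 0, 6], [[0, 0, -4], 0, 6]])

```text
time_s: 9.9
tcp_pos: [0.6425, 0.0212, 0.2516]
eef_rot: [-179.9, 0.0, -97.2]
contact_force: [0.0, 0.8, 0.9]
gripper_width: 0.0599
gripper_force: 0.0
```

```bash
python3 - <<'E'
from h import *
s=get_state();print(s["tcp_pos"],s["gripper_width"])
rowsto([.562,-.234,.24],-6.5,10)
E
```

```text
[0.64250478 0.02123584 0.25158521] 0.059940447875122475
[[np.float64(2.63), np.float64(0.48), np.float64(0.12)], np.float64(-9.07)]
[[np.float64(2.53), np.float64(0.89), np.float64(0.12)], np.float64(-9.07)]
[[np.float64(2.35), np.float64(1.27), np.float64(0.12)], np.float64(-9.07)]
[[np.float64(2.12), np.float64(1.63), np.float64(0.12)], np.float64(-9.07)]
[[np.float64(1.84), np.float64(1.94), np.float64(0.12)], np.float64(-9.07)]
[[np.float64(1.51), np.float64(2.21), np.float64(0.12)], np.float64(-9.07)]
[[np.float64(1.14), np.float64(2.42), np.float64(0.12)], np.float64(-9.07)]
[[np.float64(0.75), np.float64(2.57), np.float64(0.12)], np.float64(-9.07)]
[[np.float64(0.33), np.float64(2.66), np.float64(0.12)], np.float64(-9.07)]
[[np.float64(-0.09), np.float64(2.67), np.float64(0.12)], np.float64(-9.07)]
```

Request:
jog_arm(moves=[[[2.6, 0.5, 0.1], -9, 6], [[2.5, 0.9, 0.1], -9, 6], [[2.35, 1.25, 0.1], -9, 6], [[2.1, 1.6, 0.1], -9, 6], [[1.85, 1.95, 0.1], -9, 6], [[1.5, 2.2, 0.1], -9, 6], [[1.15, 2.4, 0.1], -9, 6], [[0.75, 2.6, 0.1], -9, 6], [[0.35, 2.65, 0.1], -9, 6], [[-0.1, 2.65, 0.1], -9, 6], [[0, 0, 0], 0, 6], [[0, 0, 0], 0, 6]])

```text
time_s: 11.4
tcp_pos: [0.5606, -0.2323, 0.2396]
eef_rot: [-180.0, -0.0, -7.4]
contact_force: [-0.3, 0.9, -0.1]
gripper_width: 0.0598
gripper_force: 0.0
```

```bash
python3 - <<'E'
from h import *
s=get_state();p=capture("wrist");print(s["tcp_pos"],s["eef_rot"])
cv2.imwrite("pics/e.png",p["pixels"])
for t,z in [("knob_grip",.095),("knob",.095),("key_grip",.164),("pivot",.114)]:
  for r in regions_of(p,t)[:2]: print(t,r["confidence"],np.round(r["pixel"]),np.round(watz(p,r["pixel"],z,s),3),mrect(p,r["pixels"],z,s))
E
```

```text
[ 0.56055992 -0.23234059  0.23960587] [-1.79992962e+02 -7.68507601e-03 -7.38336764e+00]
knob_grip 0.85 [259. 171.] [ 0.571 -0.235  0.095] (array([ 0.5703, -0.2341,  0.0625,  0.0604]), -62.1)
knob 0.96 [257. 171.] [ 0.572 -0.233  0.095] (array([ 0.5691, -0.2356,  0.0635,  0.0611]), 20.9)
key_grip 0.73 [ 23. 151.] [ 0.642 -0.006  0.164] (array([ 0.6431, -0.0019,  0.0746,  0.0164]), 86.0)
pivot 0.93 [216. 161.] [ 0.591 -0.195  0.114] (array([ 0.5785, -0.1651,  0.532 ,  0.1916]), 83.0)
```

View pics/e.png

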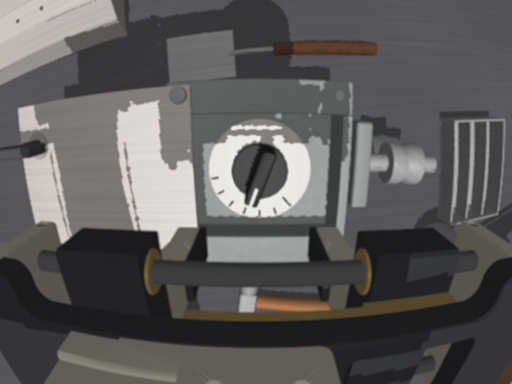

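The wrist view shows the knob at (258,171). Its pointer end is at (249,205), about 20° clockwise of straight toward the robot, so it is at click 3. Next I measure the centre and angle.

```bash
python3 - <<'E'
from h import *
s=get_state();p=capture("wrist")
for px,z in [((259.5,170.5),.05),((258,171),.065),((258,171),.095),((267,152),.095),((249,206),.095),((180,95),.114)]: print(px,z,np.round(watz(p,px,z,s),4))
c=p["pixels"][110:230,195:325]; cv2.imwrite("pics/f.png",cv2.resize(c,None,fx=5,fy=5,interpolation=cv2.INTER_CUBIC))
E
```

```text
(259.5, 170.5) 0.05 [ 0.5619 -0.2343  0.05  ]
(258, 171) 0.065 [ 0.5648 -0.2328  0.065 ]
(258, 171) 0.095 [ 0.5716 -0.2336  0.095 ]
(267, 152) 0.095 [ 0.5903 -0.2453  0.095 ]
(249, 206) 0.095 [ 0.5345 -0.2192  0.095 ]
(180, 95) 0.114 [ 0.6602 -0.1696  0.114 ]
```

View pics/f.png

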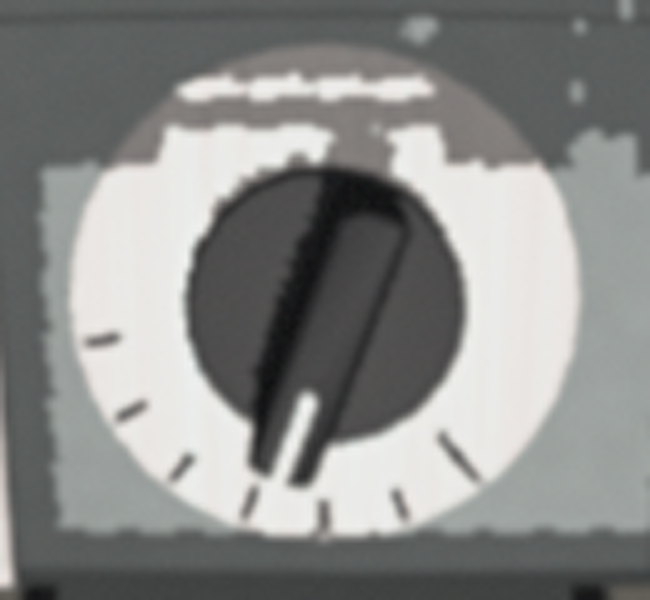

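The pointer stands at the fourth tick counting from the long stop tick, so it is click 3. The knob is at (0.562, -0.2345) and the bar yaw is about -26.5°.

Request:
jog_arm(moves=[[[0.17, 0.2, 2], 9.5, 6], [[0, 0, 3], 9.6, 5], [[0, 0, 4], 0, 4], [[0, 0, 4], 0, 4], [[0, 0, 3], 0, 4], [[0, 0, 1.5], 0, 4], [[0, 0, 0], 0, 4]], newtons=50)

```text
time_s: 12.58
tcp_pos: [0.5616, -0.2346, 0.0639]
eef_rot: [180.0, 0.1, -26.4]
contact_force: [0.3, -0.1, 0.8]
gripper_width: 0.0405
gripper_force: 0.0
```

Request:
jog_arm(moves=[[[0, 0, 0], 0, 1], [[0, 0, 0], 0, 1], [[0, 0, 0], 0, 1], [[0, 0, 0], 0, 1], [[0, 0, 0], 0, 1], [[0, 0, 0], 0, 1]], newtons=50)

```text
time_s: 13.32
tcp_pos: [0.5622, -0.2353, 0.0656]
eef_rot: [180.0, -0.1, -26.4]
contact_force: [-1.5, -2.1, 5.2]
gripper_width: 0.0157
gripper_force: 49.9
```

Request:
jog_arm(moves=[[[0, 0, 0], -8, 1], [[0, 0, 0], -8, 1], [[0, 0, 0], -8, 1], [[0, 0, 0], -8, 1], [[0, 0, 0], -8, 1], [[0, 0, 0], -8, 1], [[0, 0, 0], -8, 1], [[0, 0, 0], -5, 1], [[0, 0, 0], 0, 1], [[0, 0, 0], 0, 1]])

```text
time_s: 14.58
tcp_pos: [0.5621, -0.234, 0.0655]
eef_rot: [-180.0, -0.1, 34.7]
contact_force: [-4.0, 5.2, 8.7]
gripper_width: 0.0156
gripper_force: 49.9
```

```bash
python3 - <<'E'
from h import *
s=get_state();p=capture("wrist");print({k:np.round(v,3) for k,v in s.items() if k in("tcp_pos","eef_rot","contact_force","moment","joints")})
c=p["pixels"][60:290,130:380]; cv2.imwrite("pics/g.png",cv2.resize(c,None,fx=2.6,fy=2.6,interpolation=cv2.INTER_CUBIC))
E
```

```text
{'joints': array([-4.26900e+00,  2.27760e+01, -1.91520e+01, -5.90000e-02,
       -4.80330e+01,  1.28969e+02]), 'tcp_pos': array([ 0.562, -0.234,  0.066]), 'eef_rot': array([-1.79991e+02, -5.80000e-02,  3.46610e+01]), 'contact_force': array([-3.964,  5.194,  8.749]), 'moment': array([1.961, 0.966, 0.004])}
```

View pics/g.png

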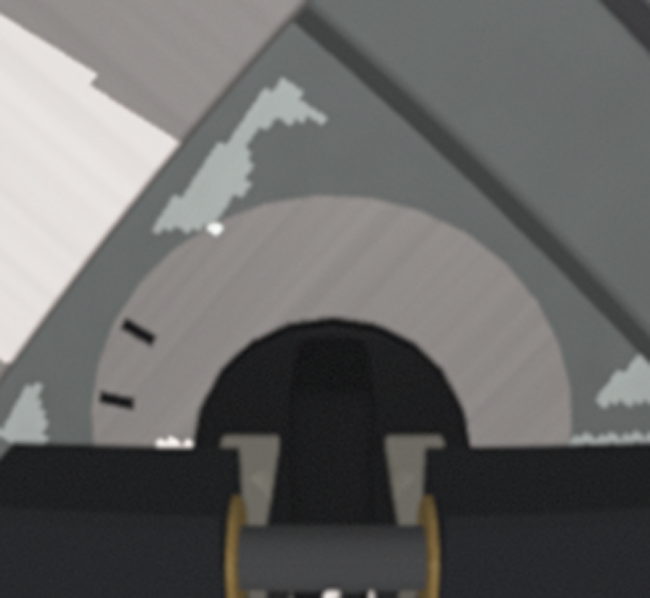

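Gripped squarely with the bar at yaw 34.7°, the knob is at click 0 within about 2°. Now 80° clockwise to click 4, then release.

Request:
jog_arm(moves=[[[0, 0, 0], 8, 1], [[0, 0, 0], 8, 1], [[0, 0, 0], 8, 1], [[0, 0, 0], 8, 1], [[0, 0, 0], 8, 1], [[0, 0, 0], 8, 1], [[0, 0, 0], 8, 1], [[0, 0, 0], 8, 1], [[0, 0, 0], 8, 1], [[0, 0, 0], 9, 1], [[0, 0, 0], 0, 1], [[0, 0, 0], 0, 1]])

```text
time_s: 16.12
tcp_pos: [0.5619, -0.2357, 0.0656]
eef_rot: [180.0, -0.1, -46.4]
contact_force: [-2.4, -5.7, 6.7]
gripper_width: 0.0158
gripper_force: 49.9
```

Request:
jog_arm(moves=[[[0, 0, 0], 0, 4], [[0, 0, 0], 0, 4], [[0, 0, 0], 0, 4], [[0, 0, 0], 0, 4], [[0, 0, -4], 0, 4], [[0, 0, -5], 0, 4], [[0, 0, -5], 0, 4], [[0, 0, -4.5], -9, 4], [[0, 0, 0], -10, 6], [[0, 0, 0], -10, 6], [[0, 0, 0], -10, 6], [[0, 0, 0], 0, 6]])

```text
time_s: 17.62
tcp_pos: [0.5619, -0.2347, 0.2495]
eef_rot: [-180.0, 0.0, -7.4]
contact_force: [-0.1, -0.2, -0.3]
gripper_width: 0.0599
gripper_force: 0.0
```

```bash
python3 - <<'E'
from h import *
s=get_state();p=capture("wrist");print(s["tcp_pos"],s["eef_rot"])
c=p["pixels"][110:230,195:325]; cv2.imwrite("pics/i.png",cv2.resize(c,None,fx=4,fy=4,interpolation=cv2.INTER_CUBIC))
rowsto([.6425,.0205,.24],-97.2,10)
E
```

```text
[ 0.56187156 -0.2346669   0.24946223] [-1.79992479e+02  6.22911435e-03 -7.42203638e+00]
[[np.float64(0.46), np.float64(-2.64), np.float64(0.09)], np.float64(8.96)]
[[np.float64(0.05), np.float64(-2.68), np.float64(0.09)], np.float64(8.96)]
[[np.float64(-0.37), np.float64(-2.65), np.float64(0.09)], np.float64(8.96)]
[[np.float64(-0.78), np.float64(-2.56), np.float64(0.09)], np.float64(8.96)]
[[np.float64(-1.17), np.float64(-2.41), np.float64(0.09)], np.float64(8.96)]
[[np.float64(-1.53), np.float64(-2.2), np.float64(0.09)], np.float64(8.96)]
[[np.float64(-1.85), np.float64(-1.93), np.float64(0.09)], np.float64(8.96)]
[[np.float64(-2.13), np.float64(-1.62), np.float64(0.09)], np.float64(8.96)]
[[np.float64(-2.36), np.float64(-1.27), np.float64(0.09)], np.float64(8.96)]
[[np.float64(-2.53), np.float64(-0.88), np.float64(0.09)], np.float64(8.96)]
```

View pics/i.png

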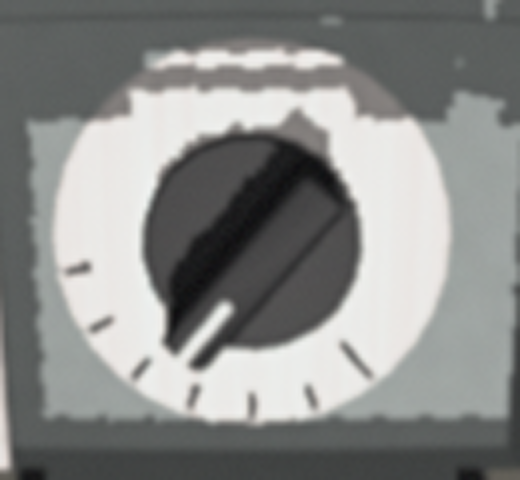

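The pointer has been released on the fifth tick, click 4. Now back to the key.

Request:
jog_arm(moves=[[[0.45, -2.65, 0.1], 9, 6], [[0.05, -2.7, 0.1], 9, 6], [[-0.4, -2.65, 0.1], 9, 6], [[-0.8, -2.55, 0.1], 9, 6], [[-1.2, -2.4, 0.1], 9, 6], [[-1.5, -2.2, 0.1], 9, 6], [[-1.85, -1.95, 0.1], 9, 6], [[-2.1, -1.6, 0.1], 9, 6], [[-2.35, -1.25, 0.1], 9, 6], [[-2.5, -0.9, 0.1], 9, 6], [[0, 0, 0], 0, 6], [[0, 0, 0], 0, 6]])

```text
time_s: 19.18
tcp_pos: [0.6417, 0.0201, 0.2394]
eef_rot: [180.0, -0.0, -97.4]
contact_force: [0.0, -0.1, 0.1]
gripper_width: 0.0598
gripper_force: 0.0
```

```bash
python3 - <<'E'
from h import *
s=get_state();p=capture("wrist");print(s["tcp_pos"],s["eef_rot"])
for r in regions_of(p,"key_grip")[:1]: print(r["confidence"],np.round(r["pixel"]),mrect(p,r["pixels"],.164,s))
E
```

```text
[0.64168281 0.02011027 0.23938611] [ 1.79975891e+02 -1.42537022e-02 -9.73538719e+01]
0.9 [256. 198.] (array([0.6438, 0.0185, 0.0725, 0.0139]), 83.0)
```

Request:
jog_arm(moves=[[[0.1, -0.1, 4], 0, 6], [[0, 0, 4], 0, 6], [[0, 0, 3], 0, 5], [[0, 0, 0], 0, 1], [[0, 0, 0], 0, 0.5], [[0, 0, 0], 0, 0.5], [[0, 0, 0], 0, 0.5], [[0, 0, 0], 0, 0.5], [[0, 0, 0], 0, 0.5], [[0, 0, 0], 0, 0.5], [[0, 0, 0], 0, 0.5]], newtons=60)

```text
time_s: 20.65
tcp_pos: [0.6432, 0.0193, 0.1308]
eef_rot: [-179.9, 0.0, -97.3]
contact_force: [-2.0, 0.3, 5.7]
gripper_width: 0.0121
gripper_force: 60.0
```

```bash
python3 - <<'E'
from h import *
s=get_state();print({k:np.round(v,4) for k,v in s.items() if k in("tcp_pos","eef_rot","contact_force","moment")},s["gripper_width"])
P=np.array([.661,-.165]);t=np.array(s["tcp_pos"])[:2];d=t-P;K=np.array([.472,-.183])-P
a=math.atan2(d[1],d[0]);k=math.atan2(K[1],K[0])%(2*math.pi);sw=math.degrees(k-a);print(np.hypot(*d),np.hypot(*K),sw)
for st in (7.5,):
  ya=math.radians(s["eef_rot"][2]); q=P+R.from_euler("z",math.radians(st)).apply([*d,0])[:2]-t
  print(100*q@[math.cos(ya),math.sin(ya)],100*q@[math.sin(ya),-math.cos(ya)])
E
```

```text
{'tcp_pos': array([0.6432, 0.0193, 0.1308]), 'eef_rot': array([-1.799142e+02,  2.180000e-02, -9.734380e+01]), 'contact_force': array([-2.0167,  0.279 ,  5.6636]), 'moment': array([ 0.3766,  0.6126, -0.089 ])} 0.012058394388034887
0.1851721228175923 0.18985520798756095 89.92274537775042
0.6924466348567706 2.3210798935885464
```

Request:
jog_arm(moves=[[[0.7, 2.4, 0], -7.5, 0.5], [[0.7, 2.4, 0], -7.5, 0.5], [[0.7, 2.4, 0], -7.5, 0.5], [[0.7, 2.4, 0], -7.5, 0.5], [[0.7, 2.4, 0], -7.5, 0.5], [[0.7, 2.4, 0], -7.5, 0.5], [[0.7, 2.4, 0], -7.5, 0.5], [[0.7, 2.4, 0], -7.5, 0.5], [[0.7, 2.4, 0], -7.5, 0.5], [[0.7, 2.4, 0], -7.5, 0.5], [[0, 0, 0], 0, 0.5]])

```text
time_s: 22.02
tcp_pos: [0.4751, -0.1396, 0.1309]
eef_rot: [-179.9, -0.4, -22.3]
contact_force: [9.4, -1.8, -3.4]
gripper_width: 0.0118
gripper_force: 60.0
```

```bash
python3 - <<'E'
from h import *
s=get_state();print({k:np.round(v,4) for k,v in s.items() if k in("tcp_pos","eef_rot","contact_force","moment")},s["gripper_width"])
P=np.array([.661,-.166]);t=np.array(s["tcp_pos"])[:2];d=t-P;print(np.hypot(*d),math.degrees(math.atan2(d[1],d[0])))
rowsto([.4725,-.1865,.130],-6.3,3)
E
```

```text
{'tcp_pos': array([ 0.4751, -0.1396,  0.1309]), 'eef_rot': array([-179.867 ,   -0.4092,  -22.2643]), 'contact_force': array([ 9.3911, -1.7722, -3.4497]), 'moment': array([-0.988 , -3.3021,  0.069 ])} 0.011815977614248513
0.18776193241029196 171.93126769834518
[[np.float64(0.51), np.float64(1.48), np.float64(0.03)], np.float64(-5.32)]
[[np.float64(0.37), np.float64(1.52), np.float64(0.03)], np.float64(-5.32)]
[[np.float64(0.23), np.float64(1.55), np.float64(0.03)], np.float64(-5.32)]
```

Request:
jog_arm(moves=[[[0.45, 1.5, 0], -5.3, 0.5], [[0.35, 1.5, 0], -5.3, 0.5], [[0.2, 1.5, 0], -5.3, 0.5], [[0, 0, 0], 0, 0.5], [[0, 0, 0], 0, 0.5]])

```text
time_s: 22.65
tcp_pos: [0.4738, -0.1834, 0.131]
eef_rot: [-179.9, -0.6, -6.4]
contact_force: [14.4, 5.5, -6.2]
gripper_width: 0.0117
gripper_force: 60.0
```

Request:
jog_arm(moves=[[[0.15, 0.2, 0], 0, 0.5], [[0, 0, 0], 0, 0.5], [[0, 0, 0], 0, 0.5]])

```text
time_s: 23.02
tcp_pos: [0.4739, -0.1837, 0.1309]
eef_rot: [-179.7, -0.5, -6.4]
contact_force: [8.7, 19.5, 1.3]
gripper_width: 0.0118
gripper_force: 60.0
```

Request:
jog_arm(moves=[[[-0.1, 0, 0], 9, 0.5], [[0, 0, 0], 9, 0.5], [[0, 0, 0], 9, 0.5], [[0, 0, 0], 9, 0.5], [[0, 0, 0], 9, 0.5], [[0, 0, 0], 9, 0.5], [[0, 0, 0], 9, 0.5], [[0, 0, 0], 9, 0.5], [[0, 0, 0], 9, 0.5], [[0, 0, 0], 9, 0.5], [[0, 0, 0], 0, 0.5], [[0, 0, 0], 0, 0.5]])

```text
time_s: 24.52
tcp_pos: [0.4713, -0.1855, 0.1308]
eef_rot: [-179.7, 0.1, -96.4]
contact_force: [6.1, 8.3, 2.2]
gripper_width: 0.0119
gripper_force: 60.0
```

```bash
python3 - <<'E'
from h import *
s=get_state();print({k:np.round(v,4) for k,v in s.items() if k in("tcp_pos","eef_rot","contact_force","moment")},s["gripper_width"])
E
```

```text
{'tcp_pos': array([ 0.4713, -0.1855,  0.1308]), 'eef_rot': array([-1.796522e+02,  9.240000e-02, -9.642120e+01]), 'contact_force': array([6.0865, 8.3482, 2.2424]), 'moment': array([ 2.7248, -1.9965, -0.1201])} 0.011903603400665702
```

Moment about z is −0.12 N m and the yaw equals the original latched grip, so the key is latched. Next I release, lift and check.

Request:
jog_arm(moves=[[[0, 0, 0], 0, 6], [[0, 0, 0], 0, 6], [[0, 0, 0], 0, 6], [[0, 0, 0], 0, 6], [[0, 0, 0], 0, 6], [[0, 0, -4], 0, 6], [[0, 0, -5], 0, 6], [[0, 0, -4], 0, 6], [[0, 0, 0], 0, 6], [[0, 0, 0], 0, 6]])

```text
time_s: 25.78
tcp_pos: [0.4677, -0.1864, 0.259]
eef_rot: [180.0, 0.0, -96.5]
contact_force: [-0.0, -0.2, -0.3]
gripper_width: 0.0596
gripper_force: 0.0
```

```bash
python3 - <<'E'
from h import *
s=get_state();p=capture("wrist");print(s["tcp_pos"],s["contact_force"])
for t,z in (("key_grip",.164),("panel",.108)):
  for r in regions_of(p,t)[:1]: print(t,r["confidence"],np.round(r["pixel"]),mrect(p,r["pixels"],z,s))
cv2.imwrite("pics/j.png",p["pixels"])
E
```

```text
[ 0.46768603 -0.18644973  0.2589748 ] [-0.02963744 -0.23522761 -0.34182909]
key_grip 0.93 [254. 193.] (array([ 0.4716, -0.1858,  0.0722,  0.0125]), 83.0)
panel 0.86 [188. 144.] (array([ 0.5497, -0.2275,  0.2301,  0.1861]), -7.4)
```

View pics/j.png

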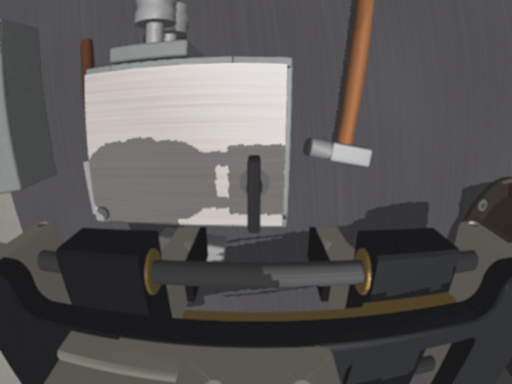

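The panel is shut with its yaw at -7.4° as at the start, the key bar at (254,193) lies along the panel's short side (latched), and the gripper is clear.

```bash
python3 -c "
from plant import close_job
print(close_job())"
```

```text
the job is handed in; nothing more can be done
None
```

The job is handed in: the knob is on click 4, the panel is shut and the key is back at latched, finished at about 26 s of the 72 s limit; the hand-in gave no verdict, so I don't know how it was judged.

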